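# Clamp the plant-pressing cassette with the screw press's loose crank

## Robot

A 7-joint arm with a two-finger parallel gripper is mounted at the origin on the work surface. World frame = base frame: x ahead of the robot, y to its left, z up, the work surface at z = 0. Lengths are in mm, angles in rad, forces in N, time in s.
With the tool pointing down it reaches from about 400 to 850 mm from the base axis. Payload 6.9 kg.
Tool frame: the origin (TCP) lies at the very end of the fingers, on their centre line; the grasp point (between the pads) lies hold_point_z behind it (hold_point_z is the distance from the TCP to the grasp point, in mm); z points along the fingers, y is the line along which they close (so a half turn about z gives the same grasp; the last joint's range is limited). The gripper opens to 85 mm and grips with 20 to 120 N. Pads are 22 mm wide; open, the fingers measure 114 mm over their backs; the gripper's body (76 mm by 85 mm) begins 54 mm behind the grasp point. The pads swing forward as they close: fully open they stand 13 mm farther back than shut.
Start: joints at [1.335, 0.507, -0.238, 1.5, 0.126, 1.149, -0.155], TCP at [208.871, -589.054, 231.275] pointing down, gripper open.
Joint ranges: [-3.08, 3.08], [-0.24, 2.05], [-1.43, 1.35], [0, 2.5], [-1.52, 4.66], [0.17, 1.96], [-2.89, 2.89]. Speed limits (rad/s): [2.39, 2.39, 3.14, 3.14, 3.14, 3.14, 3.14].

## Interface

Orientations are given as a rotation vector (axis times angle).
In Python, from workcell import get_state, snapshot, job_done, hold_point_z gives the robot as it stands.
- The arm moves only by the tool apply_moves, never from a script. Its argument "increments" is a list that holds one entry, the list of rows, each a list of 5 numbers: the shift along the tool's x, y, z scaled (see below), then the turn about the tool's z scaled (see below), then the closure, from 0 (fully open) to 1 (shut). In form: [[[dx, dy, dz, spin, gripper], ...]]. A call has exactly 8 rows; each row is the pose to reach, as a shift and turn from the pose commanded when the call began, along the tool's axes at that moment; what a row does not reach only later rows make up. The controller multiplies each number of a shift by 0.2 m and each number of a turn by pi/4 rad. A row lasts 1/10 s, in which the tool goes at most 50 mm and 8.59 degrees, less where a joint would pass 70% of its speed; a pose out of reach is approached as far as the arm can. A call with a number of a shift or a turn outside -1 to 1 is refused whole. A call with a gripper value outside its range is refused whole. The fingers move at their own pace and stop on an object; "squeeze" is the grip in N (left out, the last holds). Time passes only in rows, so rows that repeat a pose let the fingers close, or fill a call up. It gives the time, the measured TCP pose, the force, the opening and the grip force at its end, in the units of the state.
- get_state(): the state, without advancing time (a new reading comes with each control period).
- snapshot(name): name is "side" or "top" or "wrist"; returns a dict with "image" (384x512x3 uint8, blue, green, red), "z_map" (384x512 float32, mm along the optical axis (not along the pixel's ray), 0 where there is no reading), "fx", "fy", "cx", "cy" (pixels), "xyz" and "orientation" of the camera in the world. Camera axes: x right, y up, looking along -z (the intrinsics and any distortion apply to the point x, -y, -z); pixel columns grow to the right and rows downward; lengths in mm; the calibration is good to about 2 mm. A picture is of the moment at which its call begins.
- job_done(): hands the job in; it is judged then, once.
The state is a dict: "clock": time; "joint_pos": joint angles; "qvel": joint speeds; "tau": joint torques, N m; "ee_pos": TCP position; "tcp_rot": TCP orientation; "wrist_force": force on the tool from outside, world axes, zero at the start; "moment": the same for the moment, N m; "width": opening from 0.0 (shut) to 1.0 (fully open); "grasp_force": force on a finger pad.
Only numpy, scipy, OpenCV 4.12 (cv2) and the standard library are available. Lean on these libraries where they do the work, as an engineer would, in place of code of your own. Each camera call takes 0.05 s, during which the arm holds its last target. There are 200 camera calls.

## Task

Clamp the plywood cassette in the screw press: pick up the loose crank from the cork mat, fit it fully home on the spindle's square end without leaning on it, and wind it clockwise (seen from above) until the sprung pressure plate bears firmly on the cassette; stop by feel, firm but not forced. Then lift the crank off, leaving the press clamped, and lay it flat, knob up, wholly back on the cork mat. Leave the cassette and the other things on the bench where they are.

Things in the scene. Friction and masses are not known exactly. Their poses are not given: they have to be found in the camera images.
- press: Grey steel screw press on the bench: base plate 200 x 260 x 26 mm, two 18 mm columns at +-108 mm on its y axis, a cross-beam 50 mm wide over them (top 160 mm above the bench, column nuts to 172 mm), a brass nut in the beam's middle (to 168 mm). Origin: centre of the base's underside; the spindle's axis is its z axis.
- collar: Round steel shoulder of the spindle above the beam, 28 mm across, 8 mm thick; the fitted crank sits on it. Origin: centre of its upper face, on the axis, 205 to 209 mm above the bench at the start. On it stands the 14 x 14 mm square end, 27 mm tall with its tip; x and y are square to the flats. It turns with the spindle and sinks 16 mm per clockwise turn: follow the crank down as it winds.
- nose: Tapered tip of the spindle's square, 5 mm tall, narrowing from 14 mm to 10 mm square. Origin: 22 mm above the collar's upper face, at the foot of the taper.
- spindle (a joint): Turn of the spindle (rad), 0 with the plate raised, growing clockwise from above, stop at 12; 6.28 rad lowers it and the plate 16 mm. It stays where it is left. Plate hanging free, it takes 8 to 9 N across the arm at the knob (a halted hand still feels some 5 N); from where the plate meets the cassette this rises 5.5 N per radian: 3 to 6 N more is firm, 8 N more forced.
- ram: Dark yoke, 60 x 130 x 12 mm, under the beam on the spindle's foot, sinking with it. It carries on springs the aluminium pressure plate, 150 x 170 x 14 mm, whose underside hangs 28 mm below the yoke's, above the cassette; the springs give about 60 N for each mm. Origin: centre of the yoke's underside.
- cassette: Closed plywood pressing cassette, a tray with a telescoping lid, 150 x 170 mm, lying on the press's base under the plate. Origin: centre of its underside. Its thickness depends on how full it is, anything from 26 to 38 mm, so where the plate meets it is to be felt. Well clamped at a plate load of 60 to 220 N.
- crank: Dark steel crank, about 0.34 kg, lying flat, knob up. Square boss 32 x 32 mm, 32 mm tall, with a 16.2 mm square hole right through, upright; from it a flat arm, 22 mm wide, 8 mm thick, level with the underside, runs along +x to the knob, whose axis is 70 mm from the hole's. Origin: centre of the hole at the underside; z up. The boss can be pinched from above, across the arm.
- knob (a point): Point on the axis of the crank's black round knob, 27 mm in diameter, free to spin on its upright pin; it reaches from 9 to 58 mm above the crank's underside. This point is 70 mm along the crank's x and 36 mm above its underside.
- cork_mat: Cork mat on the bench, 170 (x) x 200 (y) x 4 mm, fixed; the crank lies on it at the start. Origin: centre of its underside.
- cylinder_a: Clear measuring cylinder on a round foot, 170 mm tall, foot 56 mm across. Origin under its centre. A bystander.
- cylinder_b: Clear measuring cylinder on a round foot, 210 mm tall, foot 72 mm across. Origin under its centre. A bystander.
- slide_box: Flat white box for microscope slides, 90 x 105 x 30 mm. Origin under its centre. A bystander.
- magnifier: Magnifier lying flat, ring 64 mm across, handle 70 mm, 12 mm thick. Origin under the ring's centre. A bystander.
- beaker: Clear beaker, 68 mm across, 85 mm tall. Origin under its centre. A bystander.
- brass_weight: Brass laboratory weight with a knob, 38 mm across, 58 mm tall. Origin under its centre. A bystander.

How it is judged (in metres and radians):
On the way, in this order (a step that is already met when the one before it is completed fails the run):
1. the crank is fully home on the square, its underside within 2.5 mm of the collar (z of crank in the frame of collar below 0.0025 m and horizontal distance between crank and collar below 0.0025 m and angle between the z axis of crank and the z axis of collar, either way round below 0.06 rad), for 0.2 s.
2. wound with the crank on the square until the plate bears on the cassette with 60 N or more (contact force between ram and cassette above 60 N and z of crank in the frame of collar below 0.015 m and horizontal distance between crank and collar below 0.004 m), for 0.2 s.
At the end, for the whole second after the job is handed in: The plate still bears on the cassette with 60 to 220 N, and the crank lies at rest, flat (within 0.1 rad) and knob up, with the centre of its hole and its knob's axis both within the cork mat's edges and its underside within 3 mm of the mat (contact force between ram and cassette between 60 and 220 N and x of crank in the frame of cork_mat between -0.085 and 0.085 m and y of crank in the frame of cork_mat between -0.1 and 0.1 m and x of knob in the frame of cork_mat between -0.085 and 0.085 m and y of knob in the frame of cork_mat between -0.1 and 0.1 m and z of crank in the frame of cork_mat below 0.007 m and angle between crank's own z axis and vertical below 0.1 rad and linear speed of crank below 0.01 m/s); the robot touches nothing.
It fails at once if the plate is forced onto the cassette with more than 220 N (contact force between ram and cassette above 220 N).
It fails at once if the crank is leaned on the tip of the square with more than 30 N (contact force between crank and nose above 30 N).
It fails at once if the crank is dropped or pressed onto the mat with more than 60 N (contact force between crank and cork_mat above 60 N).
It fails at once if the cassette is shifted more than 8 mm (distance of cassette from where it was at the start of the episode above 0.008 m).
It fails at once if a bystander is moved more than 30 mm (distance of any of cylinder_a, slide_box, magnifier, beaker, brass_weight, cylinder_b from where it was at the start of the episode above 0.03 m).
It also fails if it takes over 72 s, if anything falls off the work surface, if the arm or the gripper's body presses on something with over 40 N, if the wrist force passes 120 N, or if a joint passes its speed limit or range.

## Working session

There is one attempt and no reset: what is moved stays moved. The work goes in short steps, Python scripts to look and compute and a tool call to move; the robot and the scene stay as the last step left them, time stands still between calls to the robot, and variables do not carry over. Pictures are saved under pics/ and viewed, at most 10 in all, crops included, and the job is handed in when it is done.

Besides the shell and the picture viewer there is one more tool, called after "Request:" as a command line: name --argument value ..., lists and objects as JSON in quotes. apply_moves: Moves the arm, as the interface text tells. Its arguments: {"type":"object","properties":{"increments":{"type":"array"},"squeeze":{"type":"number"}},"required":["increments"]}

```bash
ls; mkdir -p pics; cat > h.py <<'E'
import numpy as np,cv2
from scipy.spatial.transform import Rotation as R
from workcell import get_state,snapshot,job_done,hold_point_z
def cloud(s):
    z=s["z_map"]; v,u=np.mgrid[:z.shape[0],:z.shape[1]]
    p=np.stack([(u-s["cx"])/s["fx"]*z,-(v-s["cy"])/s["fy"]*z,-z],-1)
    o=np.array(s["orientation"]); M=R.from_rotvec(o).as_matrix() if o.size==3 else o
    w=p@M.T+np.array(s["xyz"]); w[z==0]=np.nan
    return w
E
python3 - <<'E'
from h import *
print(get_state(),hold_point_z)
ims=[]
for n in("top","side"):
    s=snapshot(n); cv2.imwrite(f"pics/{n}0.png",s["image"]); np.savez(f"pics/{n}0.npz",**s)
    print(n,{k:s[k] for k in s if k not in("image","z_map")})
E
```

```text
pics
{'clock': 0.0, 'joint_pos': array([ 1.33547758,  0.50834818, -0.23747497,  1.50114325,  0.12572733,
        1.14890609, -0.15479238]), 'qvel': array([ 1.21511196e-04, -1.08584853e-03, -1.25127818e-04,  8.80990436e-04,
       -5.01792059e-05, -1.18973740e-03, -5.66578594e-04]), 'tau': array([-9.76429837e-04, -6.20611739e+01, -2.18703501e+00, -2.49655223e+01,
        1.26045349e-02,  1.18959602e-02, -4.27990784e-06]), 'ee_pos': array([ 208.63311628, -588.60919134,  230.41794416]), 'tcp_rot': array([-3.09434218e+00, -5.32459219e-01,  6.11742616e-04]), 'wrist_force': array([ 0.16295817, -0.38060742, -0.50125253]), 'moment': array([-0.02536629,  0.00996555, -0.04653219]), 'grasp_force': 0.0, 'width': 0.9993063923733233} 18.700000000000003
top {'fx': 353.41331337853745, 'fy': 353.41331337853745, 'cx': 257.2621580941703, 'cy': 199.70996345179393, 'xyz': array([ 420.56757245,   25.66352329, 1228.46558319]), 'orientation': array([ 0.06588869, -0.06943064, -1.56122177])}
side {'fx': 414.71605215103733, 'fy': 414.71605215103733, 'cx': 251.40616029682533, 'cy': 196.42419075872863, 'xyz': array([-50.41696425, 756.63453506, 847.73638444]), 'orientation': array([ 0.3963858 , -1.10672483, -2.27315138])}
```

View pics/top0.png

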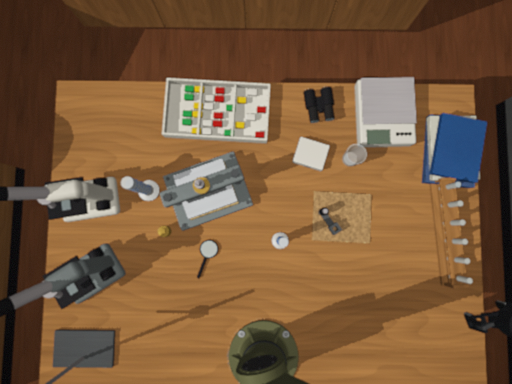

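View pics/side0.png

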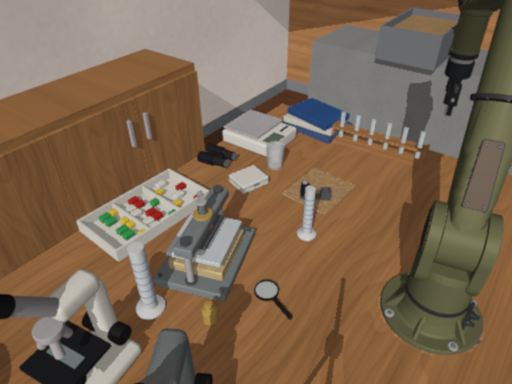

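The top view shows the press with its spindle near (201,184) and the crank on the mat with its knob near (324,211) and boss near (334,228). Cylinders stand at (280,241) and (140,188), and the beaker at (355,155). Next I'll measure these.

```bash
python3 - <<'E'
from h import *
s=dict(np.load("pics/top0.npz")); w=cloud(s)
def reg(n,u0,u1,v0,v1,z0,z1):
    p=w[v0:v1,u0:u1].reshape(-1,3); p=p[(p[:,2]>z0)&(p[:,2]<z1)]
    print(n,len(p),p.mean(0).round(1),p.min(0).round(1),p.max(0).round(1)); return p
reg("bench",300,312,250,260,-50,50)
reg("mat",305,380,185,250,-2,7)
c=reg("crank",310,350,200,245,9,80)
reg("arm",310,350,200,245,9,18); reg("boss",310,350,200,245,26,42); reg("knob",310,350,200,245,48,75)
reg("spindle",185,215,165,205,212,260); reg("collar",185,215,165,205,195,212)
b=reg("beam",155,255,145,230,150,175)
r=cv2.minAreaRect(b[:,:2].astype(np.float32)); print(r)
i=s["image"]; a=cv2.resize(i[150:230,160:260],None,fx=5,fy=5,interpolation=2); b=cv2.resize(i[180:260,300:390],None,fx=5,fy=5,interpolation=2)
print(a.shape,b.shape)
cv2.imwrite("pics/c.png",np.hstack([a,b])[:, :800] if 0 else cv2.resize(np.hstack([a,b]),(800,337)))
for (v,u) in [(211,324),(228,333),(183,201)]: print(w[v-2:v+3,u-2:u+3,2].round(0))
E
```

```text
bench 120 [ 3.388e+02 -1.444e+02 -3.000e-01] [ 323.2 -163.6   -5.1] [ 354.4 -125.2    5.5]
mat 3945 [ 469.8 -273.8    2.5] [ 357.7 -403.    -2. ] [ 582.3 -142.3    7. ]
crank 251 [ 455.1 -222.1   31.1] [ 393.1 -287.3    9. ] [ 527.2 -169.2   68.5]
arm 100 [ 457.8 -221.1   12.2] [ 393.1 -287.3    9. ] [ 527.2 -169.2   17.7]
boss 83 [ 433.7 -237.2   35.3] [ 410.3 -262.1   27.7] [ 493.9 -187.    40.5]
knob 52 [ 487.4 -198.8   61.1] [ 476.  -211.1   48.6] [ 499.9 -188.3   68.5]
spindle 33 [555.3 192.5 229.3] [546.8 184.7 212.6] [564.4 201.3 236.1]
collar 36 [554.3 191.4 208. ] [544.3 181.8 203.2] [567.9 205.9 211.2]
beam 1305 [555.1 193.1 161.3] [491.6  67.7 150.2] [623.5 321.2 175. ]
((556.4962768554688, 194.2095947265625), (51.35266876220703, 259.8202819824219), 20.359956741333008)
(400, 500, 3) (400, 450, 3)
[[63. 59. 67. 67. 64.]
 [64. 65. 64. 63. 67.]
 [64. 62. 63. 66. 69.]
 [62. 60. 61. 66. 66.]
 [57. 63. 61. 65. 61.]]
[[35. 33. 35. 32.  6.]
 [40. 37.  2.  8.  4.]
 [34. nan  3.  9.  9.]
 [39. 31. 33.  6.  6.]
 [32. 39. 37.  2. 10.]]
[[234. 232. 228. 207. 207.]
 [235. 230. 219. 211. 209.]
 [234. 226. 215. 208. 209.]
 [231. 218. 207. 209. 207.]
 [226. 214. 208. 209. 203.]]
```

View pics/c.png

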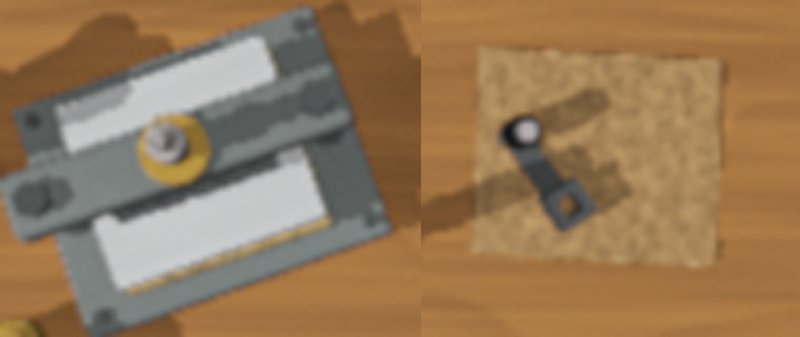

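Request:
apply_moves --increments '[[[0.1,-0.08,-0.04,0,0],[0.2,-0.16,-0.08,0,0],[0.3,-0.24,-0.12,0,0],[0.4,-0.32,-0.16,0,0],[0.5,-0.4,-0.18,0,0],[0.6,-0.48,-0.18,0,0],[0.7,-0.56,-0.18,0,0],[0.82,-0.64,-0.18,0,0]]]'

```text
clock: 0.9
ee_pos: [320.5, -412.7, 267.0]
tcp_rot: [-3.096, -0.531, 0.001]
wrist_force: [0.1, -0.6, -0.7]
width: 1.0
grasp_force: 0.0
```

Request:
apply_moves --increments '[[[0.1,-0.08,-0.04,-0.05,0],[0.2,-0.16,-0.08,-0.1,0],[0.3,-0.24,-0.12,-0.15,0],[0.4,-0.32,-0.16,-0.2,0],[0.5,-0.4,-0.18,-0.25,0],[0.6,-0.48,-0.18,-0.3,0],[0.7,-0.56,-0.18,-0.36,0],[0.82,-0.64,-0.18,-0.36,0]]]'

```text
clock: 1.7
ee_pos: [432.3, -237.5, 303.1]
tcp_rot: [-2.99, -0.965, 0.001]
wrist_force: [0.4, 0.2, -1.2]
width: 1.001
grasp_force: 0.0
```

```bash
python3 - <<'E'
from h import *
g=get_state(); print(g["clock"],g["ee_pos"],g["tcp_rot"])
s=snapshot("wrist"); cv2.imwrite("pics/w1.png",s["image"]); np.savez("pics/w1.npz",**s)
print({k:s[k] for k in s if k not in("image","z_map")})
w=cloud(s)
for n,z0,z1 in(("mat",1,7),("arm",9,16),("boss",32,40),("knob",55,70)):
    m=(w[...,2]>z0)&(w[...,2]<z1)&(abs(w[...,0]-460)<120)&(abs(w[...,1]+260)<130)
    p=w[m]; v,u=np.nonzero(m)
    print(n,len(p),p.mean(0),np.percentile(p,[1,99],0),u.mean(),v.mean(),cv2.minAreaRect(p[:,:2].astype(np.float32)))
E
```

```text
1.7 [ 432.33259318 -237.46694078  303.09161556] [-2.98956009e+00 -9.64807910e-01  1.17171520e-03]
{'fx': 323.332485340358, 'fy': 323.332485340358, 'cx': 254.0045851963039, 'cy': 192.1793569542216, 'xyz': array([ 499.21829459, -190.56543874,  445.90227274]), 'orientation': array([-0.29715275,  0.15406317, -0.93701607])}
mat 20157 [ 472.13606569 -260.1723744     3.82743989] [[ 347.8142934  -377.47290914    1.03916124]
 [ 574.42872291 -135.06898164    6.18298538]] 284.30416232574294 130.82427940665772 ((460.06732177734375, -259.99658203125), (239.88710021972656, 259.8570861816406), 0.016106275841593742)
arm 538 [ 456.58896179 -220.11428241   12.39677423] [[ 420.53816704 -246.09751106   10.10365001]
 [ 487.43751286 -198.17339544   15.46924715]] 253.84386617100373 125.3736059479554 ((456.78692626953125, -216.74365234375), (91.99407958984375, 30.528127670288086), 41.76485061645508)
boss 468 [ 428.41010586 -240.13496322   36.22152253] [[ 408.91366685 -259.34708334   33.69240941]
 [ 448.17384902 -219.7122904    38.06907969]] 253.60897435897436 154.9102564102564 ((428.1727294921875, -240.04605102539062), (32.045658111572266, 31.956787109375), 35.19786834716797)
knob 396 [ 485.60755574 -199.49425391   62.46537703] [[ 473.51217365 -211.61377765   55.30659183]
 [ 497.21616684 -187.84276691   66.52280231]] 253.96464646464648 99.14646464646465 ((485.5393371582031, -199.6976776123047), (25.141870498657227, 24.622751235961914), 60.591758728027344)
```

View pics/w1.png

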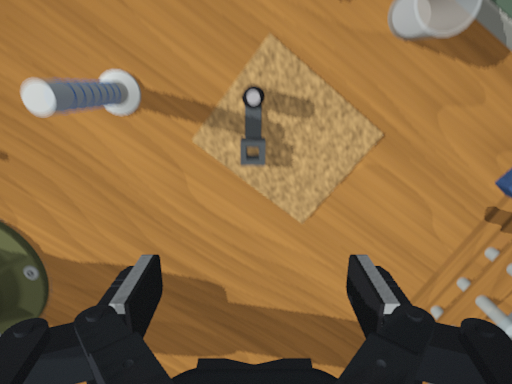

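The wrist view shows the crank clearly: boss at (253,152), knob at (254,97), arm aligned with the tool's x. The boss measures 32 mm across with its top at 36 mm, as it should. I'll descend and grip it.

Request:
apply_moves --increments '[[[-0.01,0,0.12,0,0.2],[-0.024,0,0.24,0,0.35],[-0.024,0,0.36,0,0.35],[-0.024,0,0.48,0,0.35],[-0.024,0,0.6,0,0.35],[-0.024,0,0.72,0,0.35],[-0.024,0,0.84,0,0.35],[-0.024,0,0.96,0,0.35]]]' --squeeze 60

```text
clock: 2.55
ee_pos: [428.2, -241.0, 110.2]
tcp_rot: [-2.99, -0.963, 0.0]
wrist_force: [-0.1, 0.4, -0.4]
width: 0.653
grasp_force: 0.0
```

Request:
apply_moves --increments '[[[0,0,0.12,0,0.35],[0,0,0.24,0,0.35],[0,0,0.36,0,0.35],[0,0,0.43,0,0.35],[0,0,0.48,0,0.35],[0,0,0.5,0,0.35],[0,0,0.5,0,0.35],[0,0,0.5,0,0.35]]]'

```text
clock: 3.35
ee_pos: [428.9, -241.1, 11.8]
tcp_rot: [2.99, 0.963, 0.001]
wrist_force: [-0.7, 0.5, -0.4]
width: 0.656
grasp_force: 0.0
```

Request:
apply_moves --increments '[[[0,0,0.015,0,0.35],[0,0,0.015,0,0.6],[0,0,0.015,0,0.8],[0,0,0.015,0,1],[0,0,0.015,0,1],[0,0,0.015,0,1],[0,0,0.015,0,1],[0,0,0.015,0,1]]]'

```text
clock: 4.15
ee_pos: [428.4, -240.9, 8.8]
tcp_rot: [2.99, 0.964, -0.0]
wrist_force: [-1.8, 1.3, 5.5]
width: 0.365
grasp_force: 59.5
```

Request:
apply_moves --increments '[[[0,0,-0.03,0,1],[0,0,-0.1,0,1],[0,0,-0.2,0,1],[0,0,-0.32,0,1],[0.03,-0.03,-0.44,0,1],[0.1,-0.1,-0.58,0,1],[0.18,-0.18,-0.75,0,1],[0.26,-0.26,-0.9,0,1]]]'

```text
clock: 4.95
ee_pos: [440.0, -167.5, 189.8]
tcp_rot: [-2.99, -0.963, 0.0]
wrist_force: [0.7, 0.1, -3.0]
width: 0.367
grasp_force: 59.6
```

Request:
apply_moves --increments '[[[0.07,-0.08,-0.1,0,1],[0.14,-0.16,-0.2,0,1],[0.21,-0.24,-0.3,0,1],[0.28,-0.32,-0.4,0,1],[0.35,-0.4,-0.48,0,1],[0.42,-0.48,-0.55,0,1],[0.49,-0.56,-0.6,0,1],[0.56,-0.64,-0.6,0,1]]]'

```text
clock: 5.75
ee_pos: [456.6, 1.9, 309.7]
tcp_rot: [2.989, 0.964, 0.002]
wrist_force: [-0.5, -0.7, -4.1]
width: 0.365
grasp_force: 59.8
```

Request:
apply_moves --increments '[[[0.07,-0.08,0,0,1],[0.14,-0.16,0,0,1],[0.21,-0.24,0,0,1],[0.28,-0.32,0,0,1],[0.35,-0.4,0,0,1],[0.42,-0.46,0,0,1],[0.47,-0.49,0,0,1],[0.5,-0.5,0,0,1]]]'

```text
clock: 6.55
ee_pos: [479.2, 141.2, 308.2]
tcp_rot: [-2.989, -0.966, 0.001]
wrist_force: [0.5, 0.5, -3.6]
width: 0.364
grasp_force: 59.7
```

```bash
python3 - <<'E'
from h import *
g=get_state(); print(g["clock"],g["ee_pos"],g["tcp_rot"],g["wrist_force"])
s=snapshot("wrist"); cv2.imwrite("pics/w2.png",s["image"]); np.savez("pics/w2.npz",**s)
w=cloud(s); c=np.array([555,192])
d=np.linalg.norm(w[...,:2]-c,axis=-1)
for n,z0,z1 in(("collar",200,211),("sq",214,229),("tip",229,240)):
    m=(w[...,2]>z0)&(w[...,2]<z1)&(d<35)
    p=w[m]; v,u=np.nonzero(m)
    if len(p): print(n,len(p),p.mean(0),np.percentile(p,[1,99],0),u.mean(),v.mean(),cv2.minAreaRect(p[:,:2].astype(np.float32)))
E
```

```text
6.55 [479.24192202 141.23721096 308.20868248] [-2.98936879e+00 -9.65576797e-01  9.02117779e-04] [ 0.53256607  0.5380708  -3.55782398]
collar 516 [557.34802812 197.01107157 208.26747663] [[543.02469623 182.12723457 206.64424101]
 [567.35474971 208.20299704 209.91670795]] 253.74612403100775 62.51744186046512 ((557.1488647460938, 196.97445678710938), (20.655506134033203, 27.49219512939453), 34.031063079833984)
sq 4 [554.38326241 187.20432699 220.16877879] [[551.71973807 186.02359427 215.63324881]
 [556.96990792 188.41736369 224.70859722]] 263.0 74.5 ((554.343505859375, 187.2240447998047), (0.012563884258270264, 5.893501281738281), 65.42566680908203)
tip 471 [554.77864499 195.16750077 234.27338112] [[547.85193582 186.88511978 230.17317329]
 [562.1330336  202.84745388 236.85126523]] 253.62845010615712 65.37154989384288 ((554.2357177734375, 194.92959594726562), (13.921640396118164, 13.930798530578613), 65.7870864868164)
```

View pics/w2.png

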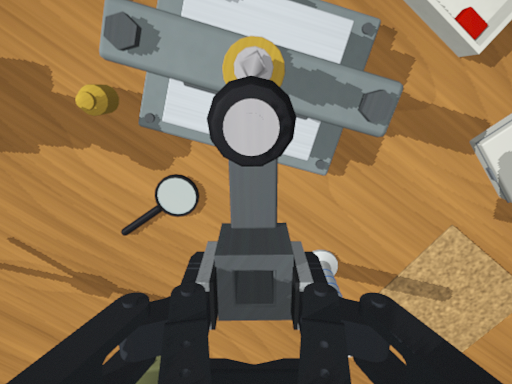

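The view shows the square's tip at (254,65), clear of the knob. The crank is held square in the fingers, with its hole at (255,288). I'll measure the hole against the tip in this same picture.

```bash
python3 - <<'E'
from h import *
s=dict(np.load("pics/w2.npz")); w=cloud(s); g=get_state(); print(g["joint_pos"].round(2))
M=R.from_rotvec(g["tcp_rot"]).as_matrix(); t=(w-g["ee_pos"])@M  # tool coords
for n,(v0,v1,u0,u1,z0,z1) in dict(boss=(222,330,205,305,-50,60),knob=(75,170,200,300,-70,0),arm=(165,222,225,282,-20,20)).items():
    p=t[v0:v1,u0:u1].reshape(-1,3); p=p[(p[:,2]>z0)&(p[:,2]<z1)]; zt=np.percentile(p[:,2],5 if n!="arm" else 50)
    q=p[abs(p[:,2]-np.median(p[:,2]))<2.5] if n=="boss" else p[abs(p[:,2]-zt)<4]
    print(n,zt,np.median(p[:,2]),len(q),q.mean(0).round(2),np.percentile(q,[1,99],0).round(1))
# slice along column centre
print("rowscan",[(v,*t[v,255].round(1)) for v in range(224,330,4)])
print("colscan",[(u,*t[250,u].round(1)) for u in range(205,305,6)])
d=np.linalg.norm(w[...,:2]-[555,194],axis=-1); m=(w[...,2]>229)&(w[...,2]<240)&(d<20)
print("tip",t[m].mean(0),cv2.minAreaRect(w[m][:,:2].astype(np.float32)))
E
```

```text
[ 0.12  0.29 -0.62  1.68  0.17  1.23 -1.48]
boss -38.530596622838175 -26.888557921749488 4263 [  1.56   0.81 -27.3 ] [[-15.9 -17.1 -28.9]
 [ 16.4  18.6 -24.6]]
knob -56.81512688542858 -53.580033030511885 4511 [ 70.5   -0.17 -54.92] [[ 59.9 -10.3 -57.4]
 [ 80.4   9.8 -52.8]]
arm -3.4269354888583488 -3.4269354888583488 2664 [33.88  0.38 -3.41] [[ 20.3 -10.4  -4.8]
 [ 46.9  11.1  -1.9]]
rowscan [(224, np.float64(18.8), np.float64(1.1), np.float64(-3.5)), (228, np.float64(16.6), np.float64(1.1), np.float64(-3.2)), (232, np.float64(16.4), np.float64(1.0), np.float64(-7.1)), (236, np.float64(15.8), np.float64(1.0), np.float64(-10.2)), (240, np.float64(15.9), np.float64(1.0), np.float64(-14.3)), (244, np.float64(16.0), np.float64(1.0), np.float64(-18.3)), (248, np.float64(16.4), np.float64(1.0), np.float64(-22.6)), (252, np.float64(15.8), np.float64(1.0), np.float64(-24.9)), (256, np.float64(15.5), np.float64(1.0), np.float64(-27.6)), (260, np.float64(13.7), np.float64(1.0), np.float64(-27.7)), (264, np.float64(11.8), np.float64(1.0), np.float64(-27.6)), (268, np.float64(9.7), np.float64(1.
[... 1451 characters left out ...]
), (253, np.float64(16.0), np.float64(0.2), np.float64(-23.5)), (259, np.float64(15.8), np.float64(2.7), np.float64(-23.2)), (265, np.float64(15.6), np.float64(5.2), np.float64(-22.9)), (271, np.float64(16.4), np.float64(7.6), np.float64(-24.3)), (277, np.float64(16.0), np.float64(10.1), np.float64(-23.5)), (283, np.float64(16.1), np.float64(12.6), np.float64(-23.7)), (289, np.float64(16.4), np.float64(15.0), np.float64(-24.2)), (295, np.float64(10.3), np.float64(19.1), np.float64(-13.0)), (301, np.float64(11.1), np.float64(21.5), np.float64(-14.5))]
tip [92.20344886  0.17738842 73.89046412] ((554.2357177734375, 194.92959594726562), (13.921640396118164, 13.930798530578613), 65.7870864868164)
```

Request:
apply_moves --increments '[[[0.06,0,0,-0.08,1],[0.12,0,0,-0.18,1],[0.2,0,0,-0.3,1],[0.28,0,0.05,-0.42,1],[0.36,0,0.1,-0.54,1],[0.42,0,0.16,-0.64,1],[0.45,0,0.22,-0.67,1],[0.461,0,0.27,-0.667,1]]]'

```text
clock: 7.4
ee_pos: [554.4, 193.4, 252.9]
tcp_rot: [-2.64, -1.702, 0.002]
wrist_force: [-0.4, -0.6, -2.9]
width: 0.364
grasp_force: 59.6
```

Request:
apply_moves --increments '[[[0,0,0,0,1],[0,0,0,0,1],[0,0,0,0,1],[0,0,0,0,1],[0,0,0,0,1],[0,0,0,0,1],[0,0,0,0,1],[0,0,0,0,1]]]'

```text
clock: 8.2
ee_pos: [554.2, 194.3, 254.3]
tcp_rot: [2.639, 1.705, 0.0]
wrist_force: [0.1, -0.1, -3.1]
width: 0.363
grasp_force: 59.6
```

```bash
python3 - <<'E'
from h import *
g=get_state(); print(g["clock"],g["ee_pos"],g["tcp_rot"],g["wrist_force"],g["moment"],g["joint_pos"].round(2))
s=snapshot("wrist"); w=cloud(s); M=R.from_rotvec(g["tcp_rot"]).as_matrix(); t=(w-g["ee_pos"])@M
cv2.imwrite("pics/w3.png",cv2.resize(s["image"][200:350,150:360],None,fx=3,fy=3))
x=M[:,0]; print("yaw",np.degrees(np.arctan2(x[1],x[0])), "target in tool",M.T@(np.array([554.5,195.0,236])-g["ee_pos"]))
s=snapshot("side"); cv2.imwrite("pics/s3.png",cv2.resize(s["image"][150:260,150:270],None,fx=5,fy=5,interpolation=2))
E
```

```text
8.2 [554.225193   194.32414792 254.34349736] [2.63868249e+00 1.70497525e+00 9.30077169e-05] [ 0.12521233 -0.07850015 -3.11985781] [-0.13230099  0.06241304  0.00120288] [ 0.06  0.49 -0.71  1.56  0.33  1.21 -1.13]
yaw 65.73675762108591 target in tool [ 0.72819547 -0.02782993 18.34353148]
```

View pics/w3.png

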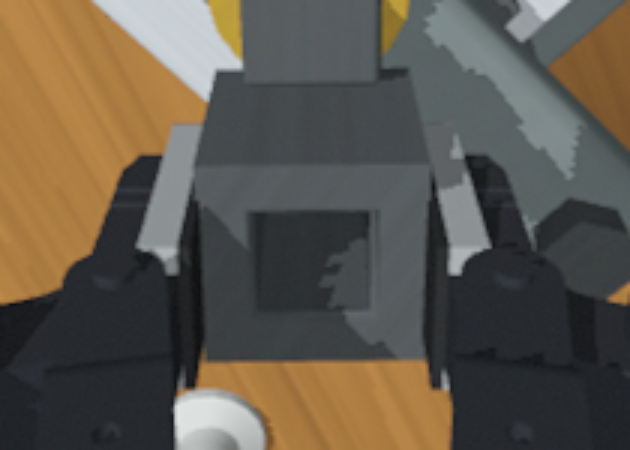

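The wrist crop shows the hole over the spindle, centred within about 1 mm. I'll lower in small steps and watch the force.

Request:
apply_moves --increments '[[[0.003,0,0.02,0,1],[0.003,0,0.04,0,1],[0.003,0,0.055,0,1],[0.003,0,0.065,0,1],[0.003,0,0.072,0,1],[0.003,0,0.078,0,1],[0.003,0,0.08,0,1],[0.003,0,0.08,0,1]]]'

```text
clock: 9.1
ee_pos: [554.5, 194.9, 238.3]
tcp_rot: [-2.639, -1.705, -0.0]
wrist_force: [0.3, 0.3, -3.2]
width: 0.363
grasp_force: 59.6
```

Request:
apply_moves --increments '[[[0,0,0.003,0,1],[0,0,0.006,0,1],[0,0,0.009,0,1],[0,0,0.012,0,1],[0,0,0.015,0,1],[0,0,0.018,0,1],[0,0,0.02,0,1],[0,0,0.02,0,1]]]'

```text
clock: 9.9
ee_pos: [554.4, 194.9, 234.2]
tcp_rot: [-2.639, -1.705, 0.0]
wrist_force: [0.5, 0.1, -2.7]
width: 0.369
grasp_force: 59.7
```

Request:
apply_moves --increments '[[[0,0,0.007,0,1],[0,0,0.014,0,1],[0,0,0.021,0,1],[0,0,0.028,0,1],[0,0,0.035,0,1],[0,0,0.042,0,1],[0,0,0.05,0,1],[0,0,0.05,0,1]]]'

```text
clock: 10.7
ee_pos: [554.3, 194.8, 224.0]
tcp_rot: [-2.638, -1.705, 0.001]
wrist_force: [-0.4, 0.7, -3.5]
width: 0.362
grasp_force: 59.6
```

Request:
apply_moves --increments '[[[0,0,0.01,0,1],[0,0,0.02,0,1],[0,0,0.028,0,1],[0,0,0.034,0,1],[0,0,0.04,0,1],[0,0,0.044,0,1],[0,0,0.047,0,1],[0,0,0.047,0,1]]]'

```text
clock: 11.5
ee_pos: [554.4, 194.9, 214.8]
tcp_rot: [-2.638, -1.705, 0.0]
wrist_force: [-0.8, 1.2, -3.2]
width: 0.363
grasp_force: 59.6
```

Request:
apply_moves --increments '[[[0,0,0.002,0,1],[0,0,0.004,0,1],[0,0,0.006,0,1],[0,0,0.008,0,1],[0,0,0.01,0,1],[0,0,0.01,0,1],[0,0,0.01,0,1],[0,0,0.01,0,1]]]'

```text
clock: 12.3
ee_pos: [554.4, 194.9, 212.9]
tcp_rot: [-2.639, -1.705, 0.0]
wrist_force: [-2.5, 1.3, -2.0]
width: 0.36
grasp_force: 59.8
```

Request:
apply_moves --increments '[[[0,0,0.002,0,1],[0,0,0.004,0,1],[0,0,0.006,0,1],[0,0,0.008,0,1],[0,0,0.01,0,1],[0,0,0.01,0,1],[0,0,0.01,0,1],[0,0,0.01,0,1]]]'

```text
clock: 13.1
ee_pos: [554.5, 195.0, 212.7]
tcp_rot: [2.638, 1.704, 0.002]
wrist_force: [-6.5, -2.5, 12.5]
width: 0.367
grasp_force: 61.7
```

Request:
apply_moves --increments '[[[0,0,-0.005,0,1],[0,0,-0.005,0,0.6],[0,0,-0.005,0,0.35],[0,0,-0.005,0,0.35],[0,0,-0.1,0,0.35],[0,0,-0.2,0,0.35],[0,0,-0.3,0,0.35],[0,0,-0.34,0,0.35]]]'

```text
clock: 13.9
ee_pos: [555.3, 195.3, 280.6]
tcp_rot: [2.638, 1.704, 0.005]
wrist_force: [0.5, -0.4, 0.9]
width: 0.653
grasp_force: 0.0
```

Request:
apply_moves --increments '[[[0.1,0,0,0,0.35],[0.2,0,0,0,0.35],[0.3,0,0,0,0.35],[0.35,0,0,0,0.35],[0.35,0,0.08,0,0.35],[0.35,0,0.16,0,0.35],[0.35,0,0.23,0,0.35],[0.35,0,0.26,0,0.35]]]'

```text
clock: 14.7
ee_pos: [582.8, 257.8, 225.0]
tcp_rot: [2.639, 1.705, -0.004]
wrist_force: [-0.8, -0.4, 0.1]
width: 0.647
grasp_force: 0.0
```

```bash
python3 - <<'E'
from h import *
g=get_state(); print(g["clock"],g["ee_pos"],g["wrist_force"])
s=snapshot("wrist"); cv2.imwrite("pics/w4.png",s["image"]); w=cloud(s); 
M=R.from_rotvec(g["tcp_rot"]).as_matrix(); t=(w-g["ee_pos"])@M
s=snapshot("top"); w=cloud(s); 
for z0,z1,c in((255,275,[583,259]),(228,248,[554,195])):
    m=(w[...,2]>z0)&(w[...,2]<z1)&(np.linalg.norm(w[...,:2]-c,axis=-1)<25); print(m.sum(),np.median(w[m],0) if m.any() else 0)
E
```

```text
14.7 [582.80560616 257.82275172 225.02634198] [-0.76722043 -0.40101795  0.14903298]
0 0
0 0
```

View pics/w4.png

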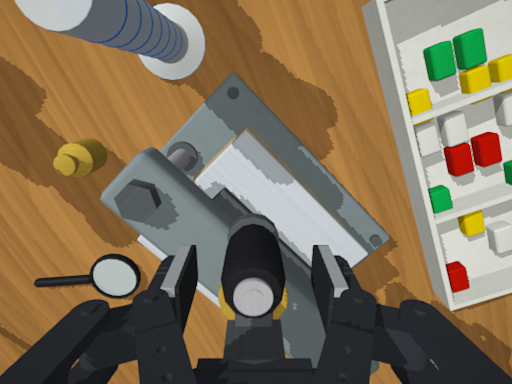

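The fingers straddle the knob, which sits centred near (253,290). Before winding I'll measure the plate's height from the first depth maps, which bounds where contact will come.

```bash
cat >> h.py <<'E'
def plate(s,c=(554.5,195),yaw=np.radians(20.4)):
    w=cloud(s); d=w[...,:2]-np.array(c); x=d@[np.cos(yaw),np.sin(yaw)]; y=d@[-np.sin(yaw),np.cos(yaw)]
    m=(abs(y)<70)&(abs(x)>38)&(abs(x)<70)&(w[...,2]>60)&(w[...,2]<125)
    o=(abs(y)<125)&(abs(x)>80)&(abs(x)<96)&(w[...,2]>10)&(w[...,2]<45)
    return m.sum(),w[m][:,2].mean(),np.median(w[m][:,2]),w[m][:,2].std()/m.sum()**.5, np.median(w[o][:,2])
E
python3 - <<'E'
from h import *
for n in("top","side"):
    s=dict(np.load(f"pics/{n}0.npz")); print(n,plate(s))
s=dict(np.load("pics/side0.npz"));w=cloud(s)
d=w[...,:2]-np.array([554.5,195]); yaw=np.radians(20.4); x=d@[np.cos(yaw),np.sin(yaw)]; y=d@[-np.sin(yaw),np.cos(yaw)]
m=(abs(y)<60)&(x>-85)&(x<-68)   # front face
h,e=np.histogram(w[m][:,2],bins=np.arange(20,110,3)); print(dict(zip(e[:-1].tolist(),h.tolist())))
cols=[u for u in (212,222,230)]
for u in cols: print(u,[(v,*w[v,u].round(0).astype(int)[2:],*[int(x[v,u])]) for v in range(225,285,2) if np.isfinite(w[v,u,0])])
cv2.imwrite("pics/s0c.png",cv2.resize(s["image"][180:305,150:265],None,fx=4.8,fy=4.8,interpolation=2))
E
```

```text
top (np.int64(813), np.float64(87.82871136153511), np.float64(87.80939613523992), np.float64(0.07796624310080234), np.float64(26.033788334274846))
side (np.int64(538), np.float64(87.9888780727203), np.float64(87.91880842866027), np.float64(0.06272961571507285), np.float64(26.073415214789122))
{20: 4, 23: 49, 26: 47, 29: 15, 32: 14, 35: 11, 38: 14, 41: 12, 44: 14, 47: 13, 50: 21, 53: 91, 56: 25, 59: 1, 62: 0, 65: 0, 68: 0, 71: 0, 74: 2, 77: 16, 80: 12, 83: 25, 86: 61, 89: 19, 92: 0, 95: 0, 98: 0, 101: 0, 104: 0}
212 [(227, np.int64(126), -24), (229, np.int64(114), -21), (231, np.int64(114), -24), (235, np.int64(114), -30), (237, np.int64(108), -29), (239, np.int64(88), -23), (241, np.int64(92), -28), (243, np.int64(88), -29), (245, np.int64(88), -32), (247, np.int64(89), -35), (249, np.int64(87), -37), (251, np.int64(88), -39), (253, np.int64(88), -42), (255, np.int64(86), -44), (257, np.int64(88), -47), (259, np.int64(90), -51), (261, np.int64(88), -52), (263, np.int64(84), -53), (265, np.int64(76), -53), (267, np.int64(57), -47), (269, np.int64(52), -48), (271, np.int64(54), -51), (
[... 1024 characters left out ...]
231, np.int64(86), -58), (233, np.int64(90), -62), (235, np.int64(87), -63), (237, np.int64(87), -66), (239, np.int64(89), -69), (241, np.int64(85), -70), (243, np.int64(90), -75), (245, np.int64(84), -75), (247, np.int64(55), -66), (249, np.int64(52), -68), (251, np.int64(54), -71), (253, np.int64(55), -74), (255, np.int64(56), -77), (257, np.int64(50), -77), (259, np.int64(45), -78), (261, np.int64(33), -76), (263, np.int64(33), -78), (265, np.int64(25), -78), (267, np.int64(25), -80), (269, np.int64(24), -82), (271, np.int64(26), -85), (273, np.int64(24), -87), (275, np.int64(25), -89), (277, np.int64(25), -92), (279, np.int64(27), -95), (281, np.int64(25), -96), (283, np.int64(25), -98)]
```

View pics/s0c.png

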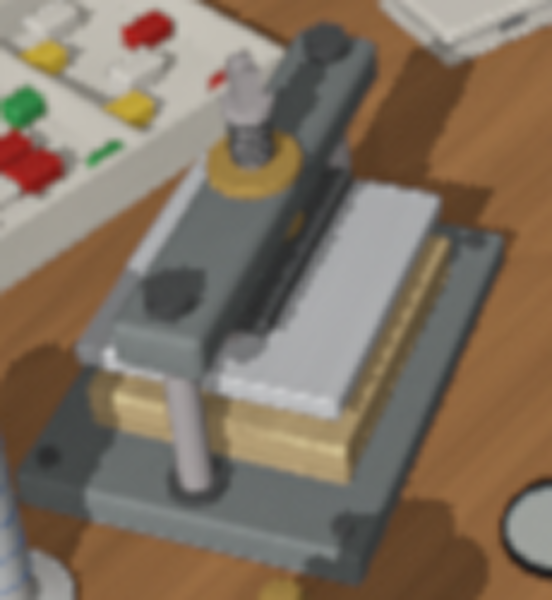

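Request:
apply_moves --increments '[[[0,0,-0.005,0,0.5],[0,0,-0.005,0,0.7],[0,0,-0.005,0,1],[0,0,-0.005,0,1],[0,0,-0.005,0,1],[0,0,-0.005,0,1],[0,0,-0.005,0,1],[0,0,-0.005,0,1]]]' --squeeze 40

```text
clock: 15.6
ee_pos: [583.6, 259.1, 228.3]
tcp_rot: [-2.638, -1.705, -0.002]
wrist_force: [1.2, 0.8, 4.9]
width: 0.302
grasp_force: 39.5
```

The side crop shows an air gap between plate and cassette. The plate's top is at 88 mm, so its underside is at 74 mm, and the cassette's top is near 54.5 mm. Contact should come after about 7.6 rad. I have the knob, so I'll start winding.

Request:
apply_moves --increments '[[[-0.012,0.091,0.003,0,1],[-0.047,0.175,0.007,0,1],[-0.103,0.248,0.01,0,1],[-0.175,0.303,0.013,0,1],[-0.259,0.338,0.017,0,1],[-0.35,0.35,0.02,0,1],[-0.441,0.338,0.023,0,1],[-0.525,0.303,0.027,0,1]]]'

```text
clock: 16.4
ee_pos: [598.7, 139.2, 224.8]
tcp_rot: [2.639, 1.704, 0.015]
wrist_force: [6.2, 3.6, 11.1]
width: 0.299
grasp_force: 45.5
```

```bash
cat > st.py <<'E'
from h import *
g=get_state(); c=np.array([554.45,194.95]); d=g["ee_pos"][:2]-c; a=np.degrees(np.arctan2(d[1],d[0])); f=g["wrist_force"]
th=np.radians(a); tang=np.array([np.sin(th),-np.cos(th)])
print("t",g["clock"],"ee",g["ee_pos"].round(1),"r",np.hypot(*d).round(1),"turned",(65.7-a)%360,"F tang",f[:2]@tang,"rad",f[:2]@[np.cos(th),np.sin(th)],"z",f[2],"grip",g["width"],g["grasp_force"])
E
python3 st.py; python3 -c "
from h import *
print(plate(snapshot('side')))"
```

```text
t 16.4 ee [598.7 139.2 224.8] r 71.2 turned 117.25673077243707 F tang -7.06476480682063 rad 0.992066340701298 z 11.102670629584708 grip 0.2990049705364309 45.51802305795718
(np.int64(493), np.float64(83.44809939877258), np.float64(83.44932214478683), np.float64(0.06587724437382306), np.float64(26.159755479991304))
```

Request:
apply_moves --increments '[[[-0.073,-0.056,0,0,1],[-0.128,-0.128,0.003,0,1],[-0.163,-0.213,0.006,0,1],[-0.175,-0.303,0.009,0,1],[-0.163,-0.394,0.013,0,1],[-0.128,-0.478,0.016,0,1],[-0.073,-0.551,0.019,0,1],[0,-0.606,0.023,0,1]]]'

```text
clock: 17.25
ee_pos: [482.4, 183.1, 218.2]
tcp_rot: [2.637, 1.698, -0.014]
wrist_force: [-10.6, -9.9, 18.4]
width: 0.298
grasp_force: 45.4
```

```bash
python3 st.py; python3 -c "
from h import *
print(plate(snapshot('side')))"
```

```text
t 17.25 ee [482.4 183.1 218.2] r 73.1 turned 236.34837131486051 F tang -8.023046156124805 rad 12.065963675729927 z 18.361356816989645 grip 0.29777018554138407 45.35452407435514
(np.int64(458), np.float64(77.98454266723647), np.float64(77.9745638382322), np.float64(0.0676614994577509), np.float64(26.08586508662563))
```

Request:
apply_moves --increments '[[[0.084,-0.035,-0.002,0,1],[0.175,-0.047,0.0,0,1],[0.266,-0.035,0.003,0,1],[0.35,0,0.006,0,1],[0.423,0.056,0.01,0,1],[0.478,0.128,0.013,0,1],[0.513,0.213,0.016,0,1],[0.525,0.303,0.02,0,1]]]'

```text
clock: 18.1
ee_pos: [581.0, 259.2, 213.2]
tcp_rot: [-2.635, -1.707, 0.009]
wrist_force: [-9.6, -1.1, 5.4]
width: 0.3
grasp_force: 41.2
```

```bash
python3 st.py; python3 -c "
from h import *
print(plate(snapshot('side')))"
```

```text
t 18.1 ee [581.  259.2 213.2] r 69.5 turned 358.1635652961653 F tang -8.472293553293042 rad -4.724972889733153 z 5.373176808297576 grip 0.29963968923886114 41.15758817642927
(np.int64(445), np.float64(72.67590541386721), np.float64(72.70761050579836), np.float64(0.06969114901869385), np.float64(26.117166975447333))
```

Request:
apply_moves --increments '[[[-0.003,0.046,0.002,0,1],[-0.012,0.091,0.003,0,1],[-0.027,0.134,0.005,0,1],[-0.047,0.175,0.007,0,1],[-0.072,0.213,0.008,0,1],[-0.103,0.248,0.01,0,1],[-0.137,0.278,0.012,0,1],[-0.175,0.303,0.013,0,1]]]'

```text
clock: 18.95
ee_pos: [622.5, 205.0, 211.7]
tcp_rot: [-2.631, -1.706, -0.0]
wrist_force: [-4.2, 6.9, 7.1]
width: 0.299
grasp_force: 41.5
```

```bash
python3 st.py; python3 -c "
from h import *
print(plate(snapshot('side')))"
```

```text
t 18.95 ee [622.5 205.  211.7] r 68.8 turned 57.274179420453365 F tang -7.4063500435628775 rad -3.1364716749516095 z 7.1161246632935695 grip 0.2987615902252896 41.47386194206774
(np.int64(441), np.float64(70.06467556008592), np.float64(70.07561546870772), np.float64(0.06506584804592291), np.float64(26.216733395078563))
```

Request:
apply_moves --increments '[[[-0.02,0.011,0.001,0,1],[-0.041,0.02,0.002,0,1],[-0.063,0.028,0.002,0,1],[-0.084,0.035,0.003,0,1],[-0.107,0.04,0.004,0,1],[-0.129,0.044,0.005,0,1],[-0.152,0.046,0.006,0,1],[-0.175,0.047,0.007,0,1]]]'

```text
clock: 19.8
ee_pos: [618.8, 169.7, 211.2]
tcp_rot: [-2.633, -1.706, -0.008]
wrist_force: [1.5, 8.4, 7.0]
width: 0.302
grasp_force: 41.9
```

```bash
python3 st.py; python3 -c "
from h import *
print(plate(snapshot('side')))"
```

```text
t 19.8 ee [618.8 169.7 211.2] r 69.1 turned 87.1568605545288 F tang -8.376954500599314 rad -1.6896103432755705 z 6.989354638070956 grip 0.30227314683094303 41.93294801283628
(np.int64(436), np.float64(68.84385500279124), np.float64(68.90052222408679), np.float64(0.07273526410551223), np.float64(26.258763825789174))
```

Request:
apply_moves --increments '[[[-0.023,-0.001,0.001,0,1],[-0.046,-0.003,0.002,0,1],[-0.068,-0.007,0.002,0,1],[-0.091,-0.012,0.003,0,1],[-0.113,-0.019,0.004,0,1],[-0.134,-0.027,0.005,0,1],[-0.155,-0.036,0.006,0,1],[-0.175,-0.047,0.007,0,1]]]'

```text
clock: 20.65
ee_pos: [598.7, 140.7, 210.3]
tcp_rot: [-2.637, -1.705, -0.015]
wrist_force: [8.2, 6.0, 6.0]
width: 0.302
grasp_force: 41.6
```

```bash
python3 st.py; python3 -c "
from h import *
print(plate(snapshot('side')))"
```

```text
t 20.65 ee [598.7 140.7 210.3] r 70.0 turned 116.53218671001824 F tang -10.167210850094259 rad 0.5497798885264014 z 6.04011207847614 grip 0.30227986367851495 41.62023615092039
(np.int64(447), np.float64(68.52519335382915), np.float64(68.60640368141992), np.float64(0.07186295204697053), np.float64(26.159234336518466))
```

The plate's top stopped falling at 68.5 mm, so its underside is at 54.5 mm as predicted. The force has risen by about 2 N, so the plate is in contact. About 25° more is firm.

Request:
apply_moves --increments '[[[-0.015,-0.009,0.001,0,1],[-0.029,-0.019,0.001,0,1],[-0.042,-0.029,0.002,0,1],[-0.056,-0.04,0.002,0,1],[-0.068,-0.051,0.003,0,1],[-0.08,-0.064,0.003,0,1],[-0.092,-0.077,0.004,0,1],[-0.103,-0.09,0.005,0,1]]]'

```text
clock: 21.5
ee_pos: [575.5, 127.1, 209.3]
tcp_rot: [2.638, 1.701, 0.016]
wrist_force: [13.0, 1.2, 4.3]
width: 0.302
grasp_force: 41.3
```

```bash
python3 st.py; python3 -c "
from h import *
print(plate(snapshot('side')))
s=snapshot('side');w=cloud(s);d=np.linalg.norm(w[...,:2]-[554.5,195],axis=-1)"
```

```text
t 21.5 ee [575.5 127.1 209.3] r 71.0 turned 138.43275135249306 F tang -12.799535122899183 rad 2.681267662668511 z 4.3446728182148515 grip 0.30200818368083543 41.34184844791889
(np.int64(445), np.float64(68.47019095468501), np.float64(68.36810083993817), np.float64(0.0719240403241125), np.float64(25.99170548544214))
```

The force is +4.6 N over free running and the crank is about 44° past contact, giving roughly 120 N on the plate. That's firm, so I'll stop here, release the knob and rise.

Request:
apply_moves --increments '[[[0,0,0,0,0.5],[0,0,0,0,0.35],[0,0,0,0,0.35],[0,0,-0.06,0,0.35],[0,0,-0.14,0,0.35],[0,0,-0.22,0,0.35],[0,0,-0.29,0,0.35],[0,0,-0.32,0,0.35]]]'

```text
clock: 22.4
ee_pos: [570.8, 127.1, 273.5]
tcp_rot: [2.638, 1.705, 0.003]
wrist_force: [0.2, 0.0, 1.3]
width: 0.649
grasp_force: 0.0
```

Request:
apply_moves --increments '[[[0.06,-0.04,0,-0.15,0.35],[0.12,-0.09,0,-0.3,0.35],[0.18,-0.14,0,-0.45,0.35],[0.24,-0.19,0,-0.6,0.35],[0.278,-0.213,0,-0.75,0.35],[0.278,-0.213,0,-0.9,0.35],[0.278,-0.213,0,-1,0.35],[0.278,-0.213,0,-1,0.35]]]'

```text
clock: 23.2
ee_pos: [554.3, 194.8, 271.3]
tcp_rot: [-1.783, -2.586, 0.001]
wrist_force: [1.5, -0.3, -0.1]
width: 0.65
grasp_force: 0.0
```

```bash
python3 - <<'E'
from h import *
g=get_state(); print(g["clock"],g["ee_pos"],g["tcp_rot"],g["wrist_force"],g["joint_pos"].round(2))
M=R.from_rotvec(g["tcp_rot"]).as_matrix(); print("yaw",np.degrees(np.arctan2(M[1,0],M[0,0])), M.T@(np.array([554.45,194.95,192])-g["ee_pos"]))
s=snapshot("side"); print(plate(s)); w=cloud(s)
for n in("side","top"):
    w=cloud(s if n=="side" else snapshot("top"))
    m=(w[...,2]>236)&(w[...,2]<250)&(np.linalg.norm(w[...,:2]-[575,128],axis=-1)<30)
    print(n,m.sum(),np.median(w[m],0) if m.any() else 0)
cv2.imwrite("pics/s5.png",cv2.resize(s["image"][150:290,150:290],None,fx=4,fy=4,interpolation=2))
E
```

```text
23.2 [554.30558586 194.76865602 271.29694268] [-1.78323877e+00 -2.58564200e+00  8.47270021e-04] [ 1.47926963 -0.25330812 -0.12136646] [ 0.18  0.54 -0.94  1.53  0.44  1.3  -0.45]
yaw 110.81429422396754 [ 0.09968715  0.26415924 79.29677888]
(np.int64(448), np.float64(68.55017466743713), np.float64(68.61521360821729), np.float64(0.06411777274284161), np.float64(26.01545700148756))
side 8 [586.88735407 140.76338    239.99211023]
top 30 [586.61106731 123.7062198  242.37250731]
```

View pics/s5.png

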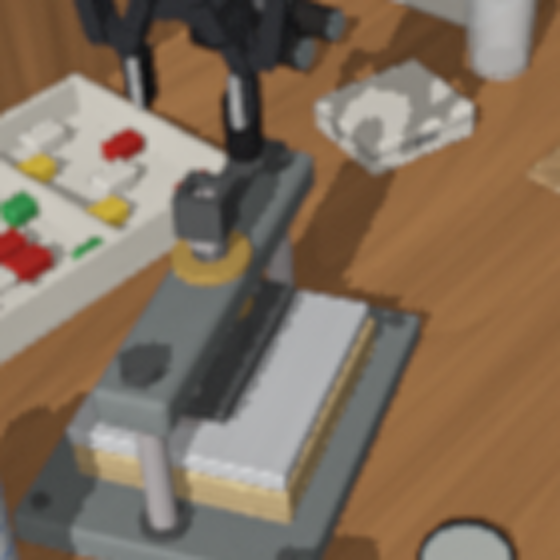

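The side crop shows the plate down on the cassette and the crank on the square, its arm along the beam. I'll descend and grip the boss.

Request:
apply_moves --increments '[[[0,0,0.08,0,0.35],[0,0,0.16,0,0.35],[0,0,0.24,0,0.35],[0,0,0.31,0,0.35],[0,0,0.36,0,0.35],[0,0,0.385,0,0.35],[0,0,0.385,0,0.35],[0,0,0.385,0,0.35]]]' --squeeze 60

```text
clock: 24.1
ee_pos: [554.7, 195.2, 195.0]
tcp_rot: [1.785, 2.585, 0.001]
wrist_force: [0.1, -0.8, -0.3]
width: 0.653
grasp_force: 0.0
```

Request:
apply_moves --increments '[[[0,0,0,0,0.5],[0,0,0,0,0.6],[0,0,0,0,0.8],[0,0,0,0,1],[0,0,0,0,1],[0,0,0,0,1],[0,0,0,0,1],[0,0,0,0,1]]]'

```text
clock: 24.9
ee_pos: [554.1, 194.8, 195.2]
tcp_rot: [1.785, 2.585, -0.001]
wrist_force: [-2.4, -1.0, 5.5]
width: 0.367
grasp_force: 59.2
```

Gripped, with about 31 mm between the pads. I'll lift straight up, slowly at first.

Request:
apply_moves --increments '[[[0,0,-0.01,0,1],[0,0,-0.025,0,1],[0,0,-0.045,0,1],[0,0,-0.07,0,1],[0,0,-0.1,0,1],[0,0,-0.13,0,1],[0,0,-0.16,0,1],[0,0,-0.2,0,1]]]'

```text
clock: 25.7
ee_pos: [554.4, 194.9, 235.5]
tcp_rot: [1.785, 2.585, 0.0]
wrist_force: [0.2, -0.8, -3.2]
width: 0.356
grasp_force: 67.6
```

Request:
apply_moves --increments '[[[0,0,-0.05,0,1],[0,0,-0.1,0,1],[0,0,-0.15,0,1],[0,0,-0.2,0,1],[0,0,-0.25,0,1],[0,0,-0.3,0,1],[0,0,-0.34,0,1],[0,0,-0.34,0,1]]]'

```text
clock: 26.5
ee_pos: [554.8, 195.3, 303.8]
tcp_rot: [1.785, 2.584, 0.003]
wrist_force: [-0.2, 0.4, -4.4]
width: 0.36
grasp_force: 67.7
```

```bash
python3 - <<'E'
from h import *
g=get_state(); print(g["clock"],g["ee_pos"],g["tcp_rot"],g["wrist_force"],g["joint_pos"].round(2))
M=R.from_rotvec(g["tcp_rot"]).as_matrix(); print(M[:,:2].round(3))
s=snapshot("side"); print(plate(s))
s=snapshot("top");w=cloud(s); m=(w[...,2]>0)&(w[...,2]<8)&(abs(w[...,0]-470)<100)&(abs(w[...,1]+270)<115)
h=cv2.cvtColor(s["image"],cv2.COLOR_BGR2HSV)
v0,u0=215,342
import itertools
for u,v in ((312,192),(371,196),(314,243),(371,243)): print((u,v),w[v-1:v+2,u-1:u+2].reshape(-1,3).mean(0).round(0))
# held crank knob
m=(w[...,2]>300)&(w[...,2]<400)&(np.linalg.norm(w[...,:2]-[579,129],axis=-1)<25); print(m.sum(),np.median(w[m],0) if m.any() else 0)
s=snapshot("wrist");w=cloud(s)
E
```

```text
26.5 [554.81960735 195.34747592 303.80719094] [1.78474022 2.58429493 0.00262107] [-0.17662346  0.43903915 -4.39346981] [ 0.18  0.52 -0.95  1.47  0.42  1.37 -0.43]
[[-0.354  0.935]
 [ 0.935  0.354]
 [ 0.     0.002]]
(np.int64(450), np.float64(68.69793179798803), np.float64(68.61345908522793), np.float64(0.06688758520257952), np.float64(25.957102818450608))
(312, 192) [ 555. -168.    0.]
(371, 196) [ 543. -373.    2.]
(314, 243) [ 378. -174.   -0.]
(371, 243) [ 380. -371.   -0.]
88 [580.97685654 123.88977795 350.13688591]
```

Request:
apply_moves --increments '[[[-0.06,-0.04,0,0,1],[-0.17,-0.12,0,0,1],[-0.3,-0.2,0,0,1],[-0.42,-0.28,0,0,1],[-0.55,-0.37,0,0,1],[-0.67,-0.45,0,0,1],[-0.8,-0.54,0,0,1],[-0.92,-0.62,0,0,1]]]'

```text
clock: 27.45
ee_pos: [502.8, -22.7, 301.9]
tcp_rot: [-1.785, -2.584, 0.001]
wrist_force: [-0.2, -0.8, -3.0]
width: 0.359
grasp_force: 67.7
```

Request:
apply_moves --increments '[[[-0.12,-0.08,0,0,1],[-0.25,-0.17,0,0,1],[-0.37,-0.25,0,0,1],[-0.5,-0.34,0,0,1],[-0.62,-0.42,0,0,1],[-0.74,-0.5,0,0,1],[-0.86,-0.58,0.05,0,1],[-0.92,-0.62,0.15,0,1]]]'

```text
clock: 28.25
ee_pos: [452.4, -240.3, 272.4]
tcp_rot: [1.789, 2.581, -0.001]
wrist_force: [-0.3, -0.5, -4.0]
width: 0.358
grasp_force: 67.8
```

Request:
apply_moves --increments '[[[0,0,0.12,0,1],[0,0,0.25,0,1],[0,0,0.38,0,1],[0,0,0.51,0,1],[0,0,0.64,0,1],[0,0,0.76,0,1],[0,0,0.86,0,1],[0,0,0.92,0,1]]]'

```text
clock: 29.05
ee_pos: [451.9, -236.8, 86.6]
tcp_rot: [-1.784, -2.583, 0.0]
wrist_force: [-0.0, 0.8, -2.9]
width: 0.36
grasp_force: 67.6
```

Request:
apply_moves --increments '[[[0,0,0.07,0,1],[0,0,0.13,0,1],[0,0,0.19,0,1],[0,0,0.24,0,1],[0,0,0.28,0,1],[0,0,0.3,0,1],[0,0,0.3,0,1],[0,0,0.3,0,1]]]'

```text
clock: 29.85
ee_pos: [453.1, -237.1, 28.7]
tcp_rot: [1.785, 2.585, 0.0]
wrist_force: [0.4, -0.4, -3.2]
width: 0.36
grasp_force: 67.6
```

Request:
apply_moves --increments '[[[0,0,0.015,0,1],[0,0,0.03,0,1],[0,0,0.04,0,1],[0,0,0.05,0,1],[0,0,0.06,0,1],[0,0,0.065,0,1],[0,0,0.07,0,1],[0,0,0.07,0,1]]]'

```text
clock: 30.65
ee_pos: [452.9, -237.0, 14.5]
tcp_rot: [-1.785, -2.585, -0.0]
wrist_force: [-0.2, -0.2, -2.5]
width: 0.359
grasp_force: 67.8
```

Request:
apply_moves --increments '[[[0,0,0.002,0,1],[0,0,0.004,0,1],[0,0,0.006,0,1],[0,0,0.008,0,1],[0,0,0.008,0,1],[0,0,0.008,0,1],[0,0,0.008,0,1],[0,0,0.008,0,1]]]'

```text
clock: 31.45
ee_pos: [452.9, -236.8, 13.4]
tcp_rot: [1.785, 2.585, -0.0]
wrist_force: [-2.0, 3.4, 7.2]
width: 0.359
grasp_force: 68.9
```

The crank has touched the mat with about 10 N. I'll open, rise, and check.

Request:
apply_moves --increments '[[[0,0,0,0,0.9],[0,0,0,0,0.5],[0,0,0,0,0.35],[0,0,0,0,0.35],[0,0,-0.08,0,0.35],[0,0,-0.2,0,0.35],[0,0,-0.35,0,0.35],[0,0,-0.5,0,0.35]]]'

```text
clock: 32.25
ee_pos: [452.7, -237.0, 113.7]
tcp_rot: [-1.785, -2.584, -0.0]
wrist_force: [0.2, -0.6, 0.8]
width: 0.65
grasp_force: 0.0
```

Request:
apply_moves --increments '[[[-0.1,0,-0.15,0,0.35],[-0.2,0,-0.3,0,0.35],[-0.3,0,-0.45,0,0.35],[-0.4,0,-0.6,0,0.35],[-0.5,0,-0.7,0,0.35],[-0.55,0,-0.7,0,0.35],[-0.55,0,-0.7,0,0.35],[-0.55,0,-0.7,0,0.35]]]'

```text
clock: 33.05
ee_pos: [491.2, -339.1, 251.5]
tcp_rot: [-1.783, -2.584, -0.0]
wrist_force: [-0.2, 0.8, -0.4]
width: 0.653
grasp_force: 0.0
```

```bash
python3 - <<'E'
from h import *
g=get_state(); print(g["clock"],g["ee_pos"],g["wrist_force"])
print(plate(snapshot("side")))
s=snapshot("wrist");w=cloud(s)
for n,z0,z1 in(("arm",9,16),("boss",32,40),("knob",55,70)):
    m=(w[...,2]>z0)&(w[...,2]<z1)&(abs(w[...,0]-465)<75)&(abs(w[...,1]+271)<90); p=w[m]
    if len(p): print(n,len(p),np.median(p,0).round(1),cv2.minAreaRect(p[:,:2].astype(np.float32)))
cv2.imwrite("pics/w6.png",s["image"])
E
```

```text
33.05 [ 491.15878365 -339.09024994  251.52693117] [-0.18761944  0.84760574 -0.38400434]
(np.int64(448), np.float64(68.57773202493986), np.float64(68.66572098762867), np.float64(0.07430058744471782), np.float64(26.056896116976986))
arm 822 [ 467.  -269.9   12.3] ((462.9895324707031, -264.267822265625), (27.73895835876465, 75.88658142089844), 22.807069778442383)
boss 805 [ 453.7 -235.8   36.4] ((461.3866882324219, -256.42584228515625), (31.796186447143555, 74.83136749267578), 20.156492233276367)
knob 485 [ 478.7 -300.1   62.6] ((479.3310546875, -301.1714172363281), (24.79104995727539, 24.623653411865234), 19.87537956237793)
```

View pics/w6.png

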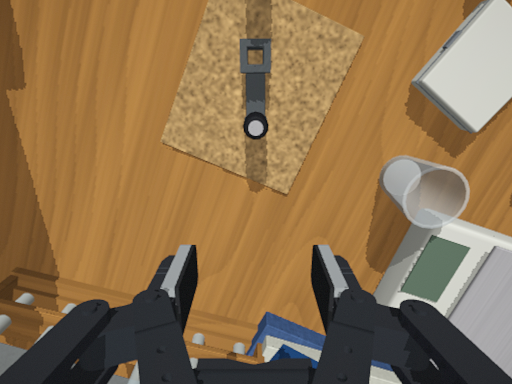

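The crank lies flat on the mat, boss at (256,56) and knob at (256,126), both well inside the edges. The heights match a flat crank, and the plate's height hasn't changed. I'll hand in.

```bash
python3 -c "
from h import *
print(job_done())"
```

```text
the job is handed in; nothing more can be done
None
```

I handed the job in at about 33 s: by feel and turn angle the plate bears on the cassette with about 120 N (estimated; the limits are 60 to 220 N), and the crank lies flat, knob up, well inside the edges of the cork mat; no verdict came back.

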